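# Press the end cap home on a flange bearing

### The job

The flange bearing off the load frame has been greased: close it with the blind end cap (the one without a hole). Set the cap on the bore, spigot down, let go of it, then press it straight down with the hand-held press driver, steadily and without hammering or forcing, until it snaps in and its head sits flat on the hub all round. Stand the driver upright on the bench again, clear of the bearing's plate, and leave everything else where it lies.

Things in the scene. Friction and masses are not known exactly. Their poses are not given: they have to be found in the camera images.
- closed_cap: Blind end cap: round, black plastic, 25.6 mm high, about 60 g, standing head up on its spigot. Origin: centre of its underside; z up its axis. Tapered tip 38 mm across at z = 0, widening to the 45 mm snap bead (z = 6 to 7.5 mm), then a 39 mm neck, then the head: a disc 58 mm across, z = 15.6 to 25.6 mm, with a flat closed top. Grip it across the head; yaw does not matter.
- closed_cap_seat (a point): Centre of the underside of the blind cap's head, 15.6 mm above the cap's origin: the face that comes to sit on the hub.
- closed_cap_top (a point): Centre of the flat top of the blind cap's head, 25.6 mm above the cap's origin: the driver's foot presses here.
- housing: Grey cast bearing unit bolted on a cream plate 130 (its x) by 150 (its y) by 14 mm, fixed on the bench. Origin: under the plate on the bearing's axis; z up. Flange 88 mm square, top at z = 27 mm, bolt heads in its corners to z = 36 mm. Round hub 68 mm across, flat face at z = 50 mm, with an open bore 50 mm across and 20 mm deep. A sprung wire snap ring (41 mm inside) lies 5 mm down the bore.
- housing_mouth (a point): Centre of the bore's mouth in the hub's face, 50 mm above the bench; axes as the housing's. A cap laid in rests with its taper on the snap ring, head underside about 8 to 9 mm above the face. Pushing it in takes a push that rises to 10 to 18 N in the first 4 to 5 mm; then the bead snaps past the ring, the push falls away and the head lands on the hub face, a firm stop.
- driver: Hand press driver, 134 mm tall, about 0.36 kg, standing on its foot. Origin: centre of the foot's underside; z up its axis. Flat white nylon foot 48 mm across, 12 mm thick; steel stem 20 mm across (28 mm boss to z = 18 mm); aluminium guard collar 42 mm across, z = 62 to 70 mm; black rubber grip 25 mm across, z = 70 to 128 mm; end knob 28 mm across to z = 134 mm.
- driver_grip (a point): Point on the driver's axis in the rubber grip, 92 mm above its foot's underside and 22 mm above the collar's top. Gripped here, just above the collar, the collar can take the push.
- open_cap: Bystander: the open end cap for a through shaft, same size and material as the blind cap but with a 24 mm round hole through its middle. Origin: centre of its underside.
- open_cap_top (a point): Centre of the open cap's head top, 25.6 mm above the bench.
- dial_gauge: Bystander: dial gauge lying face up, 59 mm across, 24 mm high, with a stem and spindle to its -x, 68 mm from its centre. Origin: under the dial's centre.
- grease_tin: Bystander: round tin 75 mm across and 56 mm high. Origin: centre of its underside.
- spanner: Bystander: spanner 170 mm long, lying flat. Origin: under its middle.
Mind the look-alikes: they are no part of the job. What is shaped like the closed_cap but blue or red is not meant.

How it is judged:
On the way, in this order (a step that is already met when the one before it is completed fails the run):
1. the blind cap rests on the snap ring in the bore, let go, not yet pressed in (head 4 to 11.5 mm above the hub face) (z of closed_cap_seat in the frame of housing_mouth between 0.004 and 0.0115 m and horizontal distance between closed_cap_seat and housing_mouth below 0.006 m and angle between closed_cap's own z axis and vertical below 0.2 rad and contact force between the fingers and closed_cap below 0.1 N), for 0.2 s.
2. the cap is fully home while the driver, held in the gripper, stands on it (z of closed_cap_seat in the frame of housing_mouth between -0.002 and 0.0018 m and horizontal distance between closed_cap_seat and housing_mouth below 0.004 m and angle between closed_cap's own z axis and vertical below 0.05 rad and distance between driver and closed_cap_top below 0.015 m and contact force between the fingers and driver above 0.5 N), for 0.1 s.
At the end, for the whole second after the job is handed in: The blind cap is snapped in: its head within 1.8 mm of the hub face, centred within 4 mm and level within 0.05 rad. The driver stands upright (within 0.08 rad) and still on the bench itself, let go and clear of the bearing plate (z of closed_cap_seat in the frame of housing_mouth between -0.002 and 0.0018 m and horizontal distance between closed_cap_seat and housing_mouth below 0.004 m and angle between closed_cap's own z axis and vertical below 0.05 rad and height (world z) of driver below 0.004 m and angle between driver's own z axis and vertical below 0.08 rad and linear speed of driver below 0.02 m/s and contact force between driver and housing below 0.05 N and contact force between the fingers and driver below 0.1 N); the robot touches nothing.
It fails at once if the cap is pushed into the ring by the gripper instead of the driver (z of closed_cap_seat in the frame of housing_mouth below 0.0035 m and horizontal distance between closed_cap_seat and housing_mouth below 0.008 m and contact force between any of the arm, the fingers and closed_cap above 1 N).
It fails at once if the driver leans more than 0.2 rad while it presses on the cap (contact force between driver and closed_cap above 3 N and angle between driver's own z axis and vertical above 0.2 rad).
It fails at once if the driver bears on the cap with more than 90 N (hammered or forced) (contact force between driver and closed_cap above 90 N).
It fails at once if the open cap, dial gauge, grease tin or spanner is moved more than 30 mm (distance of any of open_cap, dial_gauge, grease_tin, spanner from where it was at the start of the episode above 0.03 m).
It also fails if it takes over 66 s, if anything falls off the work surface, if the arm or the gripper's body presses on something with over 40 N, if the wrist force passes 120 N, or if a joint passes its speed limit or range.

### The arm

A 6-joint arm with a two-finger parallel gripper is mounted at the origin on the work surface. World frame = base frame: x ahead of the robot, y to its left, z up, the work surface at z = 0. Lengths are in m, angles in rad, forces in N, time in s.
With the tool pointing down it reaches from about 0.35 to 0.85 m from the base axis. Payload 8.1 kg.
Tool frame: the origin (TCP) lies midway between the tips of the shut fingers; the grasp point (between the pads) lies 19 mm behind it; z points along the fingers, y is the line along which they close (so a half turn about z gives the same grasp; the last joint's range is limited). The gripper opens to 93 mm and grips with 3 to 60 N. Pads are 15 mm wide; open, the fingers measure 128 mm over their backs; the gripper's body (75 mm by 188 mm) begins 65 mm behind the grasp point.
Start: joints at [-1.395, 0.13, 1.488, -0, 1.523, -0.085], TCP at [0.155, -0.58, 0.219] pointing down, gripper open.
Joint ranges: [-2.96, 2.96], [-0.89, 2.26], [0.02, 2.5], [-1.34, 4.48], [0, 2.73], [-2.66, 2.66]. Speed limits (rad/s): [2.39, 2.39, 2.79, 3.14, 3.14, 3.14].

### API

Orientations are given as a rotation vector (axis times angle).
In Python, from plant import read_state, read_camera, camera_model, close_job gives the robot as it stands. The module is installed in compiled form; this text tells all that it offers.
- The arm moves only by the tool carry_out, never from a script. Its argument "moves" is a list of rows, each an object of numbers: "jaw": the finger opening in m, from 0 to 0.093; "dx", "dy", "dz": the shift along the tool's x, y, z in m; "yaw": the turn about the tool's z in rad. In form: [{"jaw": .., "dx": .., "dy": .., "dz": .., "yaw": ..}, ...]. A call has 1 to 8 rows; each row shifts and turns the commanded pose from where the row before left it, along the tool's axes as they then stand; what a row does not reach is not made up. A row lasts 1/8 s, in which the tool goes at most 62.5 mm and 10.7 degrees, less where a joint would pass 70% of its speed; a pose out of reach is approached as far as the arm can. A call is refused whole if a number of a shift passes 0.0625 or a number of a turn 0.188, either way. A call with a gripper value outside its range is refused whole. The fingers move at their own pace and stop on an object; "grip_force" is the grip in N (left out, the last holds). Time passes only in rows, so rows that do not move let the fingers close. It gives the time, the measured TCP pose, the force, the opening and the grip force at its end, in the units of the state.
- read_state(): the state, without advancing time (a new reading comes with each control period).
- read_camera(name): name is "scene" or "top" or "wrist"; returns the picture (400x640x3 uint8, red, green, blue); there is no depth.
- camera_model(name): a dict with "camera_matrix" (3x3 intrinsics, pixels), "k1" (the pictures are not rectified: a ray, as slopes to the right and down, at radius r is drawn at 1 + k1 r^2 times it, then the intrinsics apply), "view" (4x4, takes a point from world to camera coordinates). Camera axes: x right, y up, looking along -z (the intrinsics and any distortion apply to the point x, -y, -z); pixel columns grow to the right and rows downward; lengths in m; the calibration is good to about 2 mm. A picture is of the moment at which its call begins: read the wrist's pose just before it. camera_model takes no time and is no camera call; for the wrist camera it gives the pose at the moment of the call.
- close_job(): hands the job in; it is judged then, once.
The state is a dict: "t": time; "q": joint angles; "dq": joint speeds; "joint_torque": joint torques, N m; "tool_pos": TCP position; "orientation": TCP orientation; "force": force on the tool from outside, world axes, zero at the start; "wrist_torque": the same for the moment, N m; "opening": finger opening in m; "gripper_force": force on a finger pad.
Only numpy, scipy, OpenCV 4.12 (cv2) and the standard library are available. Lean on these libraries where they do the work, as an engineer would, in place of code of your own. Each camera call takes 0.05 s, during which the arm holds its last target. There are 200 camera calls.

## Working session

There is one attempt and no reset: what is moved stays moved. The work goes in short steps, Python scripts to look and compute and a tool call to move; the robot and the scene stay as the last step left them, time stands still between calls to the robot, and variables do not carry over. Pictures are saved under pics/ and viewed, at most 10 in all, crops included, and the job is handed in when it is done.

Besides the shell and the picture viewer there is one more tool, called after "Emit:" as name([rows], argument=value, ...), one row to a line, values as JSON. carry_out: Moves the arm, as the interface text tells. Its arguments: {"type":"object","properties":{"moves":{"type":"array","items":{"type":"object","properties":{"jaw":{"type":"number"},"dx":{"type":"number"},"dy":{"type":"number"},"dz":{"type":"number"},"yaw":{"type":"number"}}}},"grip_force":{"type":"number"}},"required":["moves"]}

```bash
mkdir -p pics; cat > h.py <<'E'
import numpy as np, cv2
from plant import *
def snap(name,f):
    m=camera_model(name); im=read_camera(name); cv2.imwrite('pics/'+f,im[:,:,::-1]); return im,m
def ray(m,u,v):
    K=np.array(m['camera_matrix']); V=np.array(m['view']); d=np.array([(u-K[0,2])/K[0,0],(v-K[1,2])/K[1,1]])
    s=d.copy()
    for _ in range(20): s=d/(1+m['k1']*(s@s))
    R=V[:3,:3]; c=-R.T@V[:3,3]; w=R.T@np.array([s[0],-s[1],-1]); return c,w
def atz(m,u,v,z):
    c,w=ray(m,u,v); return c+w*(z-c[2])/w[2]
def proj(m,P):
    K=np.array(m['camera_matrix']); V=np.array(m['view']); p=V[:3,:3]@np.array(P)+V[:3,3]
    s=np.array([p[0],-p[1]])/-p[2]; s=s*(1+m['k1']*(s@s)); return s[0]*K[0,0]+K[0,2],s[1]*K[1,1]+K[1,2]
E
python3 - <<'E'
from h import *
for n in ('top','scene'):
    im,m=snap(n,n+'0.png'); print(n,m['k1'],np.round(ray(m,320,200),3))
s=read_state(); print(s)
E
```

```text
top -0.1000186865409479 [[ 0.383  0.087  0.982]
 [ 0.147 -0.028 -0.989]]
scene -0.0691421900836833 [[ 0.883  0.784  0.916]
 [-0.287 -0.628 -0.724]]
{'t': 0.1, 'q': array([-1.39542827e+00,  1.31107584e-01,  1.48916777e+00,  1.27800848e-05,
        1.52300073e+00, -8.54044989e-02]), 'dq': array([-0.00124457, -0.00194717, -0.00262766,  0.00042179, -0.00014065,
       -0.00045813]), 'joint_torque': array([ 1.71674659e-03, -5.61342967e+01, -4.93094552e+01,  7.70230824e-02,
        2.90569203e-02, -8.58701560e-05]), 'tool_pos': array([ 0.15462966, -0.57919914,  0.21768068]), 'orientation': array([-3.11325812e+00, -4.08241225e-01,  9.88223187e-05]), 'force': array([-0.43923238, -1.14372458, -0.2815282 ]), 'wrist_torque': array([ 0.0241731 ,  0.00092455, -0.01549537]), 'gripper_force': 0.0, 'opening': 0.09294870764796076}
```

View pics/top0.png

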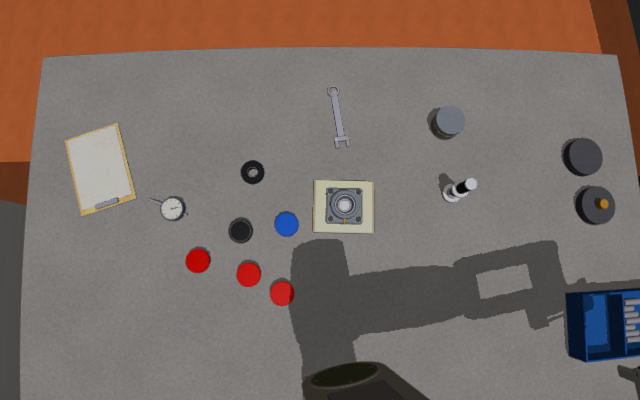

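View pics/scene0.png

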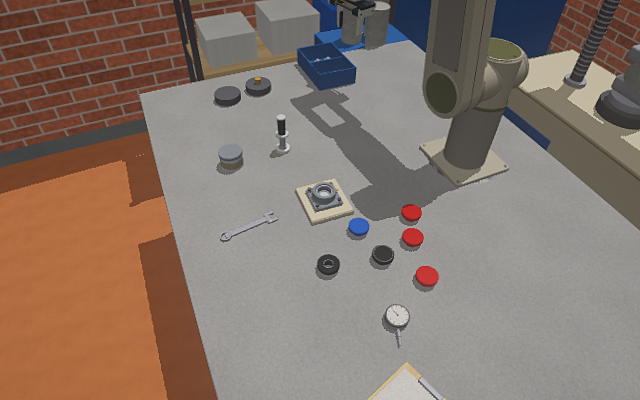

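Top view, candidates: black ring (252,172) shows a hole, so it is the open cap. The solid black disc at (240,230) fits the blind cap. Blue (286,223) and red (198,260), (248,274), (281,293) are look-alikes. The housing is at (344,205), and the driver's foot is near (452,194) with its knob at (471,183).

```bash
python3 - <<'E'
from h import *
im=cv2.imread('pics/top0.png'); m=camera_model('top')
c=im[150:300,180:380]; cv2.imwrite('pics/crop.png',cv2.resize(c,(800,600),interpolation=cv2.INTER_CUBIC))
for n,u,v,z in (('cap',240.5,230,.02),('mouth',344.5,205,.05),('knob',471,183,.134),('foot',452,196,.006),('open',252,172,.0256),('blue',286,223,.0256)): print(n,np.round(atz(m,u,v,z),4))
ms=camera_model('scene')
for n,u,v,z in (('cap',383,254,.0256),('mouth',323,190,.05),('knob',281,117,.134),('foot',282,149,.006)): print(n,np.round(atz(ms,u,v,z),4))
s=read_state(); R=cv2.Rodrigues(s['orientation'])[0]; print(np.round(R,3))
mw=camera_model('wrist'); print(np.round(ray(mw,320,200),3), mw['camera_matrix'])
E
```

```text
cap [0.4566 0.2523 0.02  ]
mouth [0.5086 0.0033 0.05  ]
knob [ 0.5408 -0.2709  0.134 ]
foot [ 0.5322 -0.2726  0.006 ]
open [0.5971 0.2242 0.0256]
blue [0.471  0.1425 0.0256]
cap [0.4576 0.2529 0.0256]
mouth [0.5162 0.     0.05  ]
knob [ 0.5418 -0.2703  0.134 ]
foot [ 0.5451 -0.27    0.006 ]
[[ 0.966  0.258 -0.   ]
 [ 0.258 -0.966  0.002]
 [ 0.    -0.002 -1.   ]]
[[ 0.23  -0.56   0.384]
 [-0.251 -0.08  -0.965]] [[329.23508835   0.         315.12088562]
 [  0.         329.23508835 206.57895458]
 [  0.           0.           1.        ]]
```

View pics/crop.png

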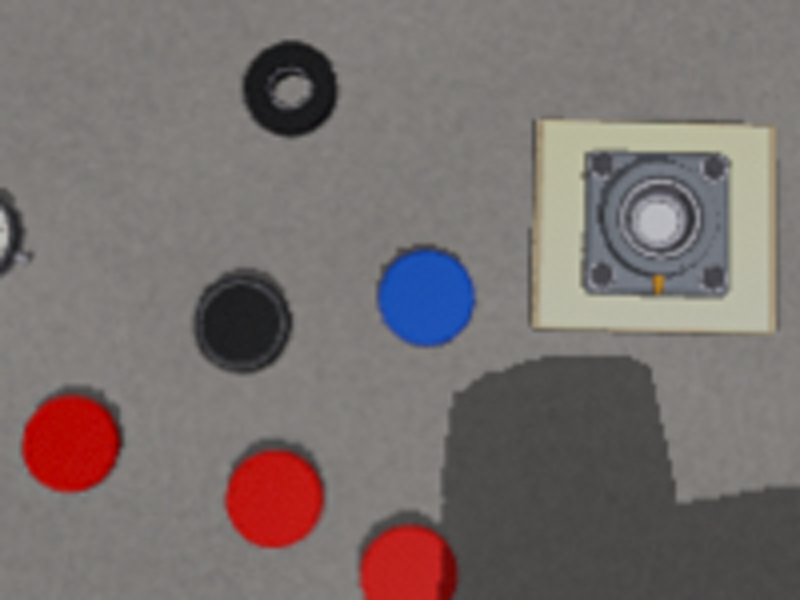

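The crop shows the blind cap as a solid black disc at crop (243,322), and the open cap's hole at (290,88). I'm going above the blind cap.

Emit:
carry_out([
  {"jaw": 0.093,"dx": 0.04,"dy": -0.03,"yaw": 0.13},
  {"dx": 0.04,"dy": -0.03,"yaw": 0.131},
  {"dx": 0.04,"dy": -0.045},
  {"dx": 0.04,"dy": -0.045},
  {"dx": 0.04,"dy": -0.045},
  {"dx": 0.04,"dy": -0.045},
  {"dx": 0.03,"dy": -0.05},
  {"dx": 0.03,"dy": -0.05},
])

```text
invalid input at $.moves[0]: expected keys jaw, dx, dy, dz, yaw
```

Emit:
carry_out([
  {"dy": -0.06},
  {"dy": -0.06},
  {"dy": -0.06},
  {"dy": -0.06},
  {"dy": -0.06},
  {"dy": -0.06},
  {"dy": -0.06},
  {"dy": -0.06},
])

```text
invalid input at $.moves[0]: expected keys jaw, dx, dy, dz, yaw
```

Emit:
carry_out([
  {"dy": -0.01},
  {},
  {},
])

```text
invalid input at $.moves[0]: expected keys jaw, dx, dy, dz, yaw
```

```bash
python3 - <<'E'
from h import *
s=read_state(); print(s['tool_pos'],s['orientation'])
im,m=snap('wrist','w1.png'); print(proj(m,[.457,.2525,.0256]))
E
```

```text
[ 0.15462966 -0.57919914  0.21768068] [-3.11325812e+00 -4.08241225e-01  9.88223187e-05]
(np.float64(-13.91031336640458), np.float64(-26.240666452058974))
```

View pics/w1.png

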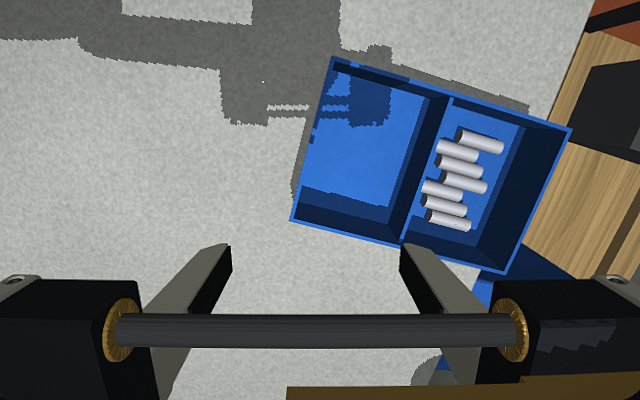

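The calls were refused because every row needs all the keys. The wrist view shows the blue bin at the start pose, and nothing has moved. Sending the moves again with full rows.

Emit:
carry_out([
  {"jaw": 0.093,"dx": 0.04,"dy": -0.03,"dz": 0,"yaw": 0.13},
  {"jaw": 0.093,"dx": 0.04,"dy": -0.03,"dz": 0,"yaw": 0.131},
  {"jaw": 0.093,"dx": 0.04,"dy": -0.045,"dz": 0,"yaw": 0},
  {"jaw": 0.093,"dx": 0.04,"dy": -0.045,"dz": 0,"yaw": 0},
  {"jaw": 0.093,"dx": 0.04,"dy": -0.045,"dz": 0,"yaw": 0},
  {"jaw": 0.093,"dx": 0.04,"dy": -0.045,"dz": 0,"yaw": 0},
  {"jaw": 0.093,"dx": 0.03,"dy": -0.05,"dz": 0,"yaw": 0},
  {"jaw": 0.093,"dx": 0.03,"dy": -0.05,"dz": 0,"yaw": 0},
])

```text
t: 1.15
tool_pos: [0.4421, -0.2237, 0.2184]
orientation: [-3.142, 0.0, 0.0]
force: [1.0, -0.8, -0.0]
opening: 0.093
gripper_force: 0.0
```

Emit:
carry_out([
  {"jaw": 0.093,"dx": 0,"dy": -0.06,"dz": 0,"yaw": 0},
  {"jaw": 0.093,"dx": 0,"dy": -0.06,"dz": 0,"yaw": 0},
  {"jaw": 0.093,"dx": 0,"dy": -0.06,"dz": 0,"yaw": 0},
  {"jaw": 0.093,"dx": 0,"dy": -0.06,"dz": 0,"yaw": 0},
  {"jaw": 0.093,"dx": 0,"dy": -0.06,"dz": 0,"yaw": 0},
  {"jaw": 0.093,"dx": 0,"dy": -0.06,"dz": 0,"yaw": 0},
  {"jaw": 0.093,"dx": 0,"dy": -0.06,"dz": 0,"yaw": 0},
  {"jaw": 0.093,"dx": 0,"dy": -0.05,"dz": 0,"yaw": 0},
])

```text
t: 2.15
tool_pos: [0.4409, 0.2468, 0.2185]
orientation: [-3.142, -0.001, 0.0]
force: [0.2, -0.4, 0.8]
opening: 0.0933
gripper_force: 0.0
```

Emit:
carry_out([
  {"jaw": 0.093,"dx": 0,"dy": -0.01,"dz": 0,"yaw": 0},
  {"jaw": 0.093,"dx": 0,"dy": 0,"dz": 0,"yaw": 0},
  {"jaw": 0.093,"dx": 0,"dy": 0,"dz": 0,"yaw": 0},
])

```text
t: 2.52
tool_pos: [0.4417, 0.2532, 0.2185]
orientation: [3.141, -0.002, -0.0]
force: [0.4, -1.2, -0.1]
opening: 0.0931
gripper_force: 0.0
```

```bash
python3 - <<'E'
from h import *
s=read_state(); print(s['t'],s['tool_pos'],s['orientation'],s['q'])
im,m=snap('wrist','w2.png'); print(proj(m,[.457,.2525,.0256]))
E
```

```text
2.525 [0.44173172 0.2531992  0.21854074] [ 3.14101654e+00 -2.29963376e-03 -2.58288522e-04] [ 4.20089807e-01 -1.16693667e-01  1.73659963e+00 -4.58427521e-04
  1.52207181e+00  1.99237281e+00]
(np.float64(315.141601524608), np.float64(168.79029136976905))
```

View pics/w2.png

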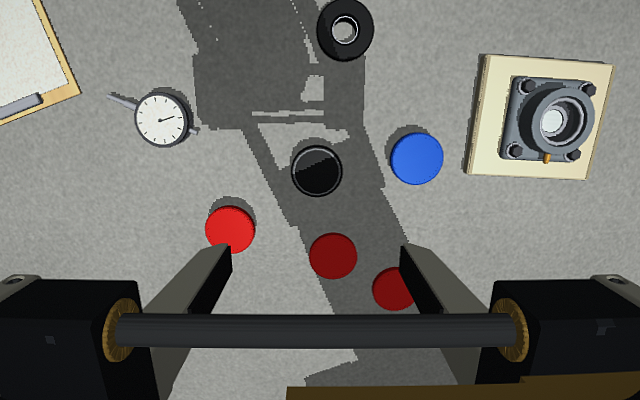

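The blind cap is at (317,170), about 1-2 px from the prediction, and the red caps stay clear of the fingers. Going down with the fingertips about 3.5 mm below the head's underside, then gripping.

Emit:
carry_out([
  {"jaw": 0.093,"dx": 0.014,"dy": 0.002,"dz": 0.05,"yaw": 0},
  {"jaw": 0.093,"dx": 0,"dy": 0,"dz": 0.05,"yaw": 0},
  {"jaw": 0.093,"dx": 0,"dy": 0,"dz": 0.05,"yaw": 0},
  {"jaw": 0.093,"dx": 0,"dy": 0,"dz": 0.04,"yaw": 0},
  {"jaw": 0.093,"dx": 0,"dy": 0,"dz": 0.0165,"yaw": 0},
  {"jaw": 0.093,"dx": 0,"dy": 0,"dz": 0,"yaw": 0},
  {"jaw": 0.05,"dx": 0,"dy": 0,"dz": 0,"yaw": 0},
  {"jaw": 0.05,"dx": 0,"dy": 0,"dz": 0,"yaw": 0},
], grip_force=15)

```text
t: 3.58
tool_pos: [0.4571, 0.2531, 0.0142]
orientation: [-3.14, 0.0, -0.005]
force: [0.4, 0.2, -0.2]
opening: 0.0777
gripper_force: 0.0
```

Emit:
carry_out([
  {"jaw": 0.05,"dx": 0,"dy": 0,"dz": 0,"yaw": 0},
  {"jaw": 0.05,"dx": 0,"dy": 0,"dz": 0,"yaw": 0},
  {"jaw": 0.05,"dx": 0,"dy": 0,"dz": 0,"yaw": 0},
  {"jaw": 0.05,"dx": 0,"dy": 0,"dz": 0,"yaw": 0},
])

```text
t: 4.08
tool_pos: [0.4559, 0.2527, 0.0127]
orientation: [-3.141, 0.0, -0.001]
force: [-1.1, -0.4, 5.5]
opening: 0.0579
gripper_force: 15.0
```

Emit:
carry_out([
  {"jaw": 0.05,"dx": 0,"dy": 0,"dz": -0.05,"yaw": 0},
  {"jaw": 0.05,"dx": 0,"dy": 0,"dz": -0.05,"yaw": 0},
  {"jaw": 0.05,"dx": 0,"dy": 0.01,"dz": -0.05,"yaw": 0},
  {"jaw": 0.05,"dx": 0,"dy": 0.04,"dz": -0.045,"yaw": 0},
  {"jaw": 0.05,"dx": -0.01,"dy": 0.05,"dz": 0,"yaw": 0},
  {"jaw": 0.05,"dx": 0,"dy": 0.05,"dz": 0,"yaw": 0},
  {"jaw": 0.05,"dx": 0,"dy": 0.05,"dz": 0,"yaw": 0},
  {"jaw": 0.05,"dx": 0,"dy": 0.05,"dz": 0,"yaw": 0},
])

```text
t: 5.08
tool_pos: [0.445, 0.0011, 0.2068]
orientation: [-3.141, -0.0, 0.0]
force: [0.5, -0.1, -0.2]
opening: 0.0574
gripper_force: 15.0
```

Emit:
carry_out([
  {"jaw": 0.05,"dx": 0,"dy": 0,"dz": 0,"yaw": 0},
  {"jaw": 0.05,"dx": 0,"dy": 0,"dz": 0,"yaw": 0},
  {"jaw": 0.05,"dx": 0,"dy": 0,"dz": 0,"yaw": 0},
])

```text
t: 5.45
tool_pos: [0.4454, 0.0037, 0.207]
orientation: [-3.141, -0.002, 0.001]
force: [-0.4, -0.1, -0.4]
opening: 0.0571
gripper_force: 15.0
```

```bash
python3 - <<'E'
from h import *
s=read_state(); print(s['t'],s['tool_pos'],s['orientation'],s['opening'],s['force'])
im,m=snap('wrist','w3.png'); print(proj(m,[.51,.002,.05]))
E
```

```text
5.45 [0.44543409 0.00369513 0.20696307] [-3.14116924e+00 -2.23970127e-03  5.50431684e-04] 0.05714119557724211 [-0.3514041  -0.07647539 -0.4189998 ]
(np.float64(316.5094485932138), np.float64(124.23341580168928))
```

View pics/w3.png

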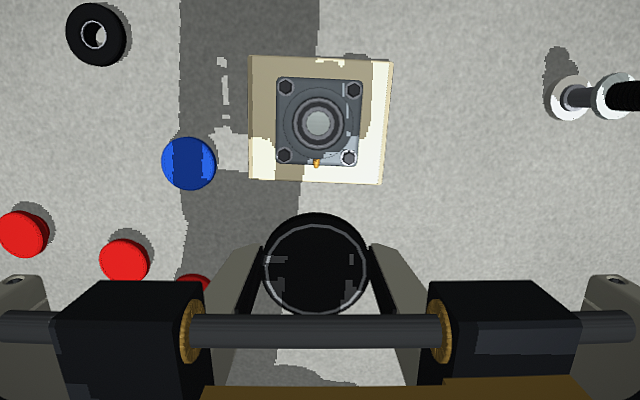

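The cap is held centred at about (316,262), and the bore is at about (318,122). I'll enlarge with model circles overlaid to check both.

```bash
cat > ov.py <<'E'
from h import *
import sys
im=cv2.imread('pics/w3.png'); s=read_state(); m=camera_model('wrist'); t=s['tool_pos']
def circ(P,r,col,k):
    a=np.linspace(0,2*np.pi,60); return [proj(m,[P[0]+r*np.cos(x),P[1]+r*np.sin(x),P[2]]) for x in a],col
u0,v0,k=240,70,4
def crop(u0,v0,w,h):
    c=cv2.resize(im[v0:v0+h,u0:u0+w],(w*4,h*4),interpolation=cv2.INTER_CUBIC)
    for P,r,col in (([.51,.002,.05],.034,(0,255,0)),([.51,.002,.05],.025,(0,255,255)),([t[0],t[1],t[2]+.013],.029,(0,0,255))):
        a=np.linspace(0,2*np.pi,90); q=np.array([proj(m,[P[0]+r*np.cos(x),P[1]+r*np.sin(x),P[2]]) for x in a])
        cv2.polylines(c,[np.int32(((q-[u0,v0])+.5)*4-.5)],True,col,1)
    return c
cv2.imwrite('pics/ov.png',np.hstack([crop(260,70,100,110),crop(256,205,100+20,110)[:, :400*1+80]])[:600,:])
E
sed -i 's/crop(260,70,100,110),crop(256,205,100+20,110)\[:, :400\*1+80\]/crop(270,70,86,115),crop(258,205,114,115)/' ov.py
python3 ov.py
```

```text
(no output)
```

View pics/ov.png

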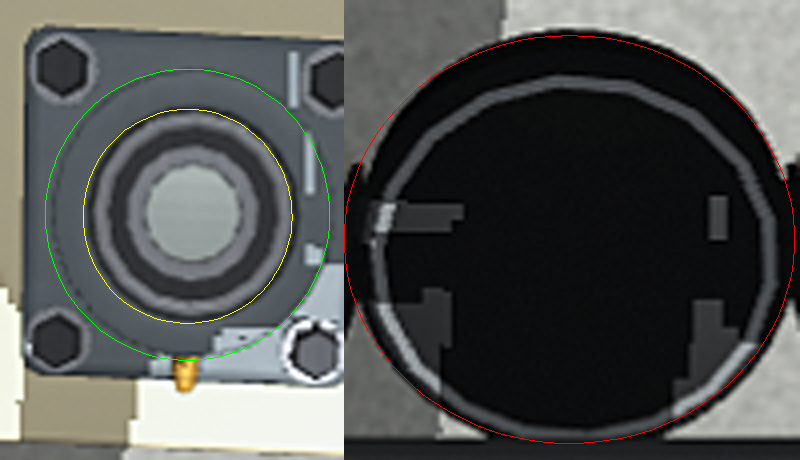

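Bore circle fits to within 1 px, giving mouth ≈ (0.5106, 0.0013). Checking the cap's offset in the hand from its bright ring, about r = 26 mm.

```bash
python3 - <<'E'
from h import *
s=read_state(); m=camera_model('wrist'); t=s['tool_pos']
P=np.array([[565,80],[640,86],[740,155],[770,230],[772,290],[580,433],[405,365],[376,250],[432,135]],float)
q=np.array([atz(m,258+(u-344)/4,205+v/4,t[2]+.013)[:2] for u,v in P])
A=np.c_[2*q,np.ones(len(q))]; x=np.linalg.lstsq(A,(q**2).sum(1),rcond=None)[0]
print(t,x[:2]-t[:2],np.sqrt(x[2]+x[:2]@x[:2]))
for n,u,v,z in (('foot',569,98,.012),): print(atz(m,u,v,z))
E
```

```text
[0.44543777 0.00372412 0.20698623] [-0.00249696 -0.00075212] 0.025823748247143653
[ 0.5390271  -0.26965603  0.012     ]
```

Emit:
carry_out([
  {"jaw": 0.05,"dx": 0.035,"dy": 0.001,"dz": 0,"yaw": 0},
  {"jaw": 0.05,"dx": 0.0305,"dy": 0,"dz": 0,"yaw": 0},
  {"jaw": 0.05,"dx": 0,"dy": 0,"dz": 0.04,"yaw": 0},
  {"jaw": 0.05,"dx": 0,"dy": 0,"dz": 0.04,"yaw": 0},
  {"jaw": 0.05,"dx": 0,"dy": 0,"dz": 0.04,"yaw": 0},
  {"jaw": 0.05,"dx": 0,"dy": 0,"dz": 0.02,"yaw": 0},
  {"jaw": 0.05,"dx": 0,"dy": 0,"dz": 0.003,"yaw": 0},
  {"jaw": 0.05,"dx": 0,"dy": 0,"dz": 0,"yaw": 0},
])

```text
t: 6.5
tool_pos: [0.5115, 0.0021, 0.0649]
orientation: [-3.142, -0.001, -0.001]
force: [-0.4, 0.3, -0.0]
opening: 0.0575
gripper_force: 15.0
```

Emit:
carry_out([
  {"jaw": 0.05,"dx": 0,"dy": 0,"dz": 0.002,"yaw": 0},
  {"jaw": 0.05,"dx": 0,"dy": 0,"dz": 0.001,"yaw": 0},
  {"jaw": 0.05,"dx": 0,"dy": 0,"dz": 0,"yaw": 0},
  {"jaw": 0.05,"dx": 0,"dy": 0,"dz": 0,"yaw": 0},
])

```text
t: 7.0
tool_pos: [0.5111, 0.0014, 0.0614]
orientation: [3.142, -0.001, 0.0]
force: [0.2, 0.4, -0.9]
opening: 0.0576
gripper_force: 15.0
```

Emit:
carry_out([
  {"jaw": 0.05,"dx": 0,"dy": 0,"dz": 0.0015,"yaw": 0},
  {"jaw": 0.05,"dx": 0,"dy": 0,"dz": 0.0015,"yaw": 0},
  {"jaw": 0.05,"dx": 0,"dy": 0,"dz": 0.001,"yaw": 0},
  {"jaw": 0.05,"dx": 0,"dy": 0,"dz": 0,"yaw": 0},
  {"jaw": 0.05,"dx": 0,"dy": 0,"dz": 0,"yaw": 0},
])

```text
t: 7.62
tool_pos: [0.5114, 0.0014, 0.0574]
orientation: [3.141, -0.0, 0.001]
force: [1.8, -0.1, 1.6]
opening: 0.0577
gripper_force: 15.0
```

Emit:
carry_out([
  {"jaw": 0.05,"dx": 0,"dy": 0,"dz": 0.001,"yaw": 0},
  {"jaw": 0.05,"dx": 0,"dy": 0,"dz": 0,"yaw": 0},
  {"jaw": 0.05,"dx": 0,"dy": 0,"dz": 0,"yaw": 0},
])

```text
t: 8.0
tool_pos: [0.5115, 0.0014, 0.0565]
orientation: [3.141, -0.0, 0.002]
force: [3.4, -1.2, 2.7]
opening: 0.0576
gripper_force: 15.0
```

Contact: the ring pushes the cap towards +x, which agrees with the cap sitting about 2 mm off in the hand. Shifting it to follow.

Emit:
carry_out([
  {"jaw": 0.05,"dx": 0.0012,"dy": 0.0003,"dz": 0,"yaw": 0},
  {"jaw": 0.05,"dx": 0,"dy": 0,"dz": 0,"yaw": 0},
  {"jaw": 0.05,"dx": 0,"dy": 0,"dz": 0.0008,"yaw": 0},
  {"jaw": 0.05,"dx": 0,"dy": 0,"dz": 0,"yaw": 0},
  {"jaw": 0.05,"dx": 0,"dy": 0,"dz": 0,"yaw": 0},
])

```text
t: 8.62
tool_pos: [0.5123, 0.0012, 0.0555]
orientation: [-3.142, 0.0, -0.0]
force: [0.9, 0.4, 6.3]
opening: 0.0575
gripper_force: 15.0
```

Seated on the ring: side force is nearly gone and the head is about 8.4 mm up. Releasing and lifting clear.

Emit:
carry_out([
  {"jaw": 0.08,"dx": 0,"dy": 0,"dz": 0,"yaw": 0},
  {"jaw": 0.08,"dx": 0,"dy": 0,"dz": 0,"yaw": 0},
  {"jaw": 0.08,"dx": 0,"dy": 0,"dz": 0,"yaw": 0},
  {"jaw": 0.08,"dx": 0,"dy": 0,"dz": -0.03,"yaw": 0},
  {"jaw": 0.08,"dx": 0,"dy": 0,"dz": -0.05,"yaw": 0},
  {"jaw": 0.08,"dx": -0.03,"dy": 0,"dz": -0.05,"yaw": 0},
  {"jaw": 0.08,"dx": -0.03,"dy": 0,"dz": -0.03,"yaw": 0},
  {"jaw": 0.08,"dx": 0,"dy": 0,"dz": 0,"yaw": 0},
])

```text
t: 9.62
tool_pos: [0.4528, 0.0011, 0.2184]
orientation: [3.141, -0.0, 0.009]
force: [0.1, -0.5, -0.7]
opening: 0.08
gripper_force: 0.0
```

```bash
python3 - <<'E'
from h import *
s=read_state(); print(s['t'],s['tool_pos'],s['orientation'],s['opening'],s['force'])
im,m=snap('wrist','w4.png'); print(proj(m,[.5108,.0013,.0685]))
E
```

```text
9.625 [0.4528112  0.0010688  0.21843478] [ 3.14093124e+00 -3.68247181e-04  8.69506554e-03] 0.08002543397995851 [ 0.14844323 -0.51785867 -0.72660298]
(np.float64(314.17048115397085), np.float64(132.6576566866435))
```

View pics/w4.png

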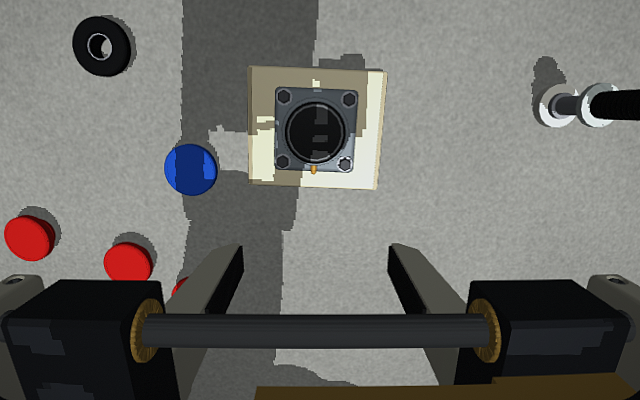

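The cap rests in the bore, centred on the hub at about (316,133), and the fingers are clear. On to the driver, whose foot is at (557,105) here.

Emit:
carry_out([
  {"jaw": 0.08,"dx": 0.005,"dy": 0.05,"dz": -0.01,"yaw": 0},
  {"jaw": 0.08,"dx": 0.005,"dy": 0.05,"dz": -0.01,"yaw": 0},
  {"jaw": 0.08,"dx": 0.007,"dy": 0.05,"dz": 0,"yaw": 0},
  {"jaw": 0.08,"dx": 0.005,"dy": 0.05,"dz": 0,"yaw": 0},
  {"jaw": 0.08,"dx": 0.005,"dy": 0.05,"dz": 0,"yaw": 0},
  {"jaw": 0.08,"dx": 0,"dy": 0.0215,"dz": 0,"yaw": 0},
  {"jaw": 0.08,"dx": 0,"dy": 0,"dz": 0,"yaw": 0},
  {"jaw": 0.08,"dx": 0,"dy": 0,"dz": 0,"yaw": 0},
])

```text
t: 10.68
tool_pos: [0.4791, -0.2691, 0.2344]
orientation: [-3.14, -0.0, 0.002]
force: [-0.3, -0.5, 0.8]
opening: 0.0798
gripper_force: 0.0
```

```bash
python3 - <<'E'
from h import *
s=read_state(); print(s['t'],s['tool_pos'],s['orientation'])
im,m=snap('wrist','w5.png'); c=cv2.cvtColor(im,cv2.COLOR_RGB2BGR)
for z,r,col in ((.134,.014,(0,255,0)),(.012,.024,(0,0,255)),(.07,.021,(255,0,255))):
    q=np.array([proj(m,[.541+r*np.cos(a),-.2705+r*np.sin(a),z]) for a in np.linspace(0,6.28,60)]); cv2.polylines(c,[np.int32(q*8)],True,col,1,shift=3); print(q.mean(0))
cv2.imwrite('pics/w5o.png',cv2.resize(c[0:220,170:470],(800,587),interpolation=cv2.INTER_CUBIC))
E
```

```text
10.675 [ 0.47910642 -0.26913218  0.23442873] [-3.14023109e+00 -4.86340110e-04  1.71744660e-03]
[316.39586593 130.18804264]
[316.17035296 123.58193121]
[316.25732049 126.06626319]
```

View pics/w5o.png

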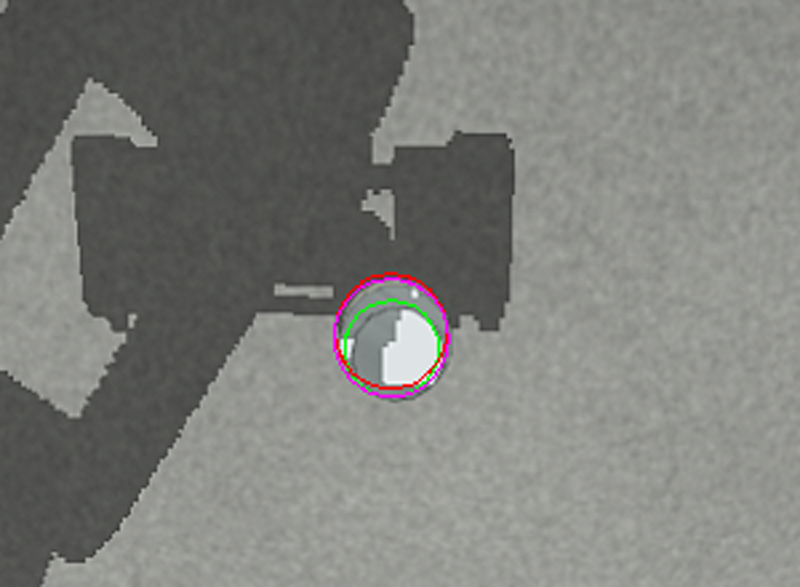

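The driver's knob, collar and foot match the model circles within about 1 mm, at ≈ (0.5415, -0.271). Descending to grip just above the collar.

Emit:
carry_out([
  {"jaw": 0.08,"dx": 0.03,"dy": 0.002,"dz": 0,"yaw": 0},
  {"jaw": 0.08,"dx": 0.0325,"dy": 0,"dz": 0,"yaw": 0},
  {"jaw": 0.08,"dx": 0,"dy": 0,"dz": 0.04,"yaw": 0},
  {"jaw": 0.08,"dx": 0,"dy": 0,"dz": 0.05,"yaw": 0},
  {"jaw": 0.08,"dx": 0,"dy": 0,"dz": 0.045,"yaw": 0},
  {"jaw": 0.08,"dx": 0,"dy": 0,"dz": 0.02,"yaw": 0},
  {"jaw": 0.08,"dx": 0,"dy": 0,"dz": 0.004,"yaw": 0},
  {"jaw": 0.08,"dx": 0,"dy": 0,"dz": 0,"yaw": 0},
])

```text
t: 11.72
tool_pos: [0.5428, -0.2727, 0.0782]
orientation: [3.14, 0.0, 0.003]
force: [-0.5, 0.1, 0.0]
opening: 0.0798
gripper_force: 0.0
```

Emit:
carry_out([
  {"jaw": 0.04,"dx": 0,"dy": 0,"dz": 0,"yaw": 0},
  {"jaw": 0.03,"dx": 0,"dy": 0,"dz": 0,"yaw": 0},
  {"jaw": 0.015,"dx": 0,"dy": 0,"dz": 0,"yaw": 0},
  {"jaw": 0.015,"dx": 0,"dy": 0,"dz": 0,"yaw": 0},
  {"jaw": 0.015,"dx": 0,"dy": 0,"dz": 0,"yaw": 0},
  {"jaw": 0.015,"dx": 0,"dy": 0,"dz": 0,"yaw": 0},
], grip_force=40)

```text
t: 12.48
tool_pos: [0.5416, -0.2722, 0.0763]
orientation: [-3.141, 0.0, 0.0]
force: [0.3, 0.3, 0.1]
opening: 0.0266
gripper_force: 40.0
```

Driver gripped. Lifting and carrying it over the cap.

Emit:
carry_out([
  {"jaw": 0.015,"dx": 0,"dy": 0,"dz": -0.02,"yaw": 0},
  {"jaw": 0.015,"dx": 0,"dy": 0,"dz": -0.04,"yaw": 0},
  {"jaw": 0.015,"dx": 0,"dy": 0,"dz": -0.04,"yaw": 0},
  {"jaw": 0.015,"dx": 0,"dy": -0.02,"dz": -0.02,"yaw": 0},
  {"jaw": 0.015,"dx": -0.005,"dy": -0.04,"dz": 0,"yaw": 0},
  {"jaw": 0.015,"dx": -0.01,"dy": -0.05,"dz": 0,"yaw": 0},
  {"jaw": 0.015,"dx": -0.01,"dy": -0.05,"dz": 0,"yaw": 0},
  {"jaw": 0.015,"dx": -0.0055,"dy": -0.05,"dz": 0,"yaw": 0},
], grip_force=60)

```text
t: 13.48
tool_pos: [0.5097, -0.0597, 0.1959]
orientation: [-3.141, 0.0, 0.002]
force: [0.5, -0.6, -4.5]
opening: 0.026
gripper_force: 60.0
```

Emit:
carry_out([
  {"jaw": 0.015,"dx": 0,"dy": -0.04,"dz": 0,"yaw": 0},
  {"jaw": 0.015,"dx": 0,"dy": -0.02,"dz": 0,"yaw": 0},
  {"jaw": 0.015,"dx": 0,"dy": -0.003,"dz": 0,"yaw": 0},
  {"jaw": 0.015,"dx": 0,"dy": 0,"dz": 0.02,"yaw": 0},
  {"jaw": 0.015,"dx": 0,"dy": 0,"dz": 0.02,"yaw": 0},
  {"jaw": 0.015,"dx": 0,"dy": 0,"dz": 0,"yaw": 0},
  {"jaw": 0.015,"dx": 0,"dy": 0,"dz": 0,"yaw": 0},
])

```text
t: 14.35
tool_pos: [0.5113, 0.0004, 0.157]
orientation: [3.141, -0.001, 0.001]
force: [0.4, 0.5, -3.4]
opening: 0.0259
gripper_force: 60.0
```

```bash
python3 - <<'E'
from h import *
s=read_state(); print(s['t'],s['tool_pos'],s['orientation'],s['opening'],s['force'])
im,m=snap('scene','s2.png'); snap('wrist','w6.png')
t=s['tool_pos']; ms=m
c=cv2.cvtColor(im,cv2.COLOR_RGB2BGR)
for P,r,col in (([.5108,.0012,.0684],.029,(0,0,255)),([t[0],t[1],t[2]-.0763],.024,(0,255,0))):
    q=np.array([proj(m,[P[0]+r*np.cos(a),P[1]+r*np.sin(a),P[2]]) for a in np.linspace(0,6.28,60)]); cv2.polylines(c,[np.int32(q*8)],True,col,1,shift=3)
cv2.imwrite('pics/s2o.png',cv2.resize(c[80:230,240:440],(800,600),interpolation=cv2.INTER_CUBIC))
E
```

```text
14.35 [5.1134108e-01 4.0740423e-04 1.5704179e-01] [ 3.14148486e+00 -9.30733767e-04  6.28461571e-04] 0.02585787036819502 [ 0.37038381  0.51305173 -3.40977842]
```

View pics/s2o.png

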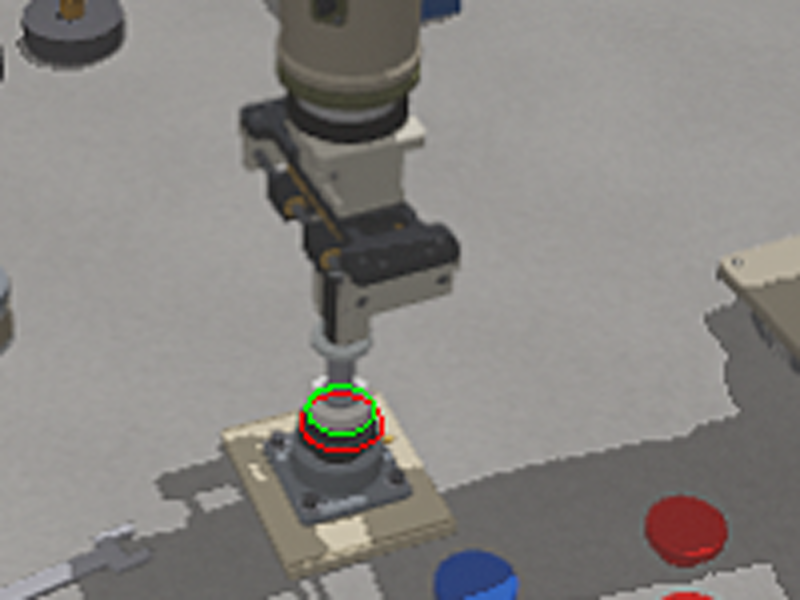

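The scene view shows the driver upright with its foot centred over the cap at about (340,415) in the crop. Pressing down in small steps.

Emit:
carry_out([
  {"jaw": 0.015,"dx": 0,"dy": 0,"dz": 0.006,"yaw": 0},
  {"jaw": 0.015,"dx": 0,"dy": 0,"dz": 0.004,"yaw": 0},
  {"jaw": 0.015,"dx": 0,"dy": 0,"dz": 0.002,"yaw": 0},
  {"jaw": 0.015,"dx": 0,"dy": 0,"dz": 0.001,"yaw": 0},
  {"jaw": 0.015,"dx": 0,"dy": 0,"dz": 0,"yaw": 0},
  {"jaw": 0.015,"dx": 0,"dy": 0,"dz": 0,"yaw": 0},
])

```text
t: 15.2
tool_pos: [0.5118, 0.0007, 0.1442]
orientation: [3.141, -0.0, 0.002]
force: [-0.3, 0.0, 4.5]
opening: 0.0262
gripper_force: 60.0
```

Emit:
carry_out([
  {"jaw": 0.015,"dx": 0,"dy": 0,"dz": 0.001,"yaw": 0},
  {"jaw": 0.015,"dx": 0,"dy": 0,"dz": 0.001,"yaw": 0},
  {"jaw": 0.015,"dx": 0,"dy": 0,"dz": 0,"yaw": 0},
  {"jaw": 0.015,"dx": 0,"dy": 0,"dz": 0,"yaw": 0},
])

```text
t: 15.7
tool_pos: [0.5124, 0.0006, 0.1429]
orientation: [3.141, -0.0, 0.005]
force: [-1.2, -0.5, 8.9]
opening: 0.0258
gripper_force: 60.0
```

Emit:
carry_out([
  {"jaw": 0.015,"dx": 0,"dy": 0,"dz": 0.001,"yaw": 0},
  {"jaw": 0.015,"dx": 0,"dy": 0,"dz": 0.001,"yaw": 0},
  {"jaw": 0.015,"dx": 0,"dy": 0,"dz": 0,"yaw": 0},
  {"jaw": 0.015,"dx": 0,"dy": 0,"dz": 0,"yaw": 0},
])

```text
t: 16.2
tool_pos: [0.5122, 0.0005, 0.1406]
orientation: [3.141, -0.0, 0.004]
force: [0.0, 0.4, 5.8]
opening: 0.0262
gripper_force: 60.0
```

Emit:
carry_out([
  {"jaw": 0.015,"dx": 0,"dy": 0,"dz": 0.001,"yaw": 0},
  {"jaw": 0.015,"dx": 0,"dy": 0,"dz": 0.001,"yaw": 0},
  {"jaw": 0.015,"dx": 0,"dy": 0,"dz": 0,"yaw": 0},
  {"jaw": 0.015,"dx": 0,"dy": 0,"dz": 0,"yaw": 0},
])

```text
t: 16.7
tool_pos: [0.5106, 0.0007, 0.1365]
orientation: [-3.142, 0.0, 0.002]
force: [-0.2, 1.0, -4.3]
opening: 0.0257
gripper_force: 60.0
```

Force rose, then dropped away, so the bead has snapped past the ring. Pressing lightly to the firm stop.

Emit:
carry_out([
  {"jaw": 0.015,"dx": 0,"dy": 0,"dz": 0.001,"yaw": 0},
  {"jaw": 0.015,"dx": 0,"dy": 0,"dz": 0,"yaw": 0},
  {"jaw": 0.015,"dx": 0,"dy": 0,"dz": 0,"yaw": 0},
])

```text
t: 17.08
tool_pos: [0.5111, 0.0007, 0.1363]
orientation: [-3.142, 0.0, 0.0]
force: [-0.2, 0.3, -3.2]
opening: 0.0256
gripper_force: 60.0
```

Emit:
carry_out([
  {"jaw": 0.015,"dx": 0,"dy": 0,"dz": 0.0008,"yaw": 0},
  {"jaw": 0.015,"dx": 0,"dy": 0,"dz": 0,"yaw": 0},
  {"jaw": 0.015,"dx": 0,"dy": 0,"dz": 0,"yaw": 0},
])

```text
t: 17.45
tool_pos: [0.5117, 0.0007, 0.1362]
orientation: [-3.142, 0.0, -0.002]
force: [-1.0, 1.2, 3.7]
opening: 0.0262
gripper_force: 60.0
```

Emit:
carry_out([
  {"jaw": 0.015,"dx": 0,"dy": 0,"dz": 0.001,"yaw": 0},
  {"jaw": 0.015,"dx": 0,"dy": 0,"dz": 0.001,"yaw": 0},
  {"jaw": 0.015,"dx": 0,"dy": 0,"dz": 0,"yaw": 0},
  {"jaw": 0.015,"dx": 0,"dy": 0,"dz": 0,"yaw": 0},
])

```text
t: 17.95
tool_pos: [0.513, 0.0006, 0.1362]
orientation: [3.141, -0.0, 0.007]
force: [-2.4, 1.6, 14.7]
opening: 0.0259
gripper_force: 60.0
```

Firm stop: 18 N and no travel, with the foot at 60 mm, so the head is home. Returning the driver to its old spot.

Emit:
carry_out([
  {"jaw": 0.015,"dx": 0,"dy": 0,"dz": -0.003,"yaw": 0},
  {"jaw": 0.015,"dx": 0,"dy": 0,"dz": -0.02,"yaw": 0},
  {"jaw": 0.015,"dx": 0,"dy": 0,"dz": -0.04,"yaw": 0},
  {"jaw": 0.015,"dx": 0.0055,"dy": 0.04,"dz": 0,"yaw": 0},
  {"jaw": 0.015,"dx": 0.01,"dy": 0.05,"dz": 0,"yaw": 0},
  {"jaw": 0.015,"dx": 0.01,"dy": 0.05,"dz": 0,"yaw": 0},
  {"jaw": 0.015,"dx": 0.005,"dy": 0.05,"dz": 0,"yaw": 0},
  {"jaw": 0.015,"dx": 0,"dy": 0.05,"dz": 0,"yaw": 0},
])

```text
t: 18.95
tool_pos: [0.541, -0.2406, 0.1948]
orientation: [-3.14, 0.0, 0.003]
force: [0.8, 1.2, -4.3]
opening: 0.0259
gripper_force: 60.0
```

Emit:
carry_out([
  {"jaw": 0.015,"dx": 0,"dy": 0.033,"dz": 0,"yaw": 0},
  {"jaw": 0.015,"dx": 0,"dy": 0,"dz": 0.04,"yaw": 0},
  {"jaw": 0.015,"dx": 0,"dy": 0,"dz": 0.04,"yaw": 0},
  {"jaw": 0.015,"dx": 0,"dy": 0,"dz": 0.02,"yaw": 0},
  {"jaw": 0.015,"dx": 0,"dy": 0,"dz": 0,"yaw": 0},
  {"jaw": 0.015,"dx": 0,"dy": 0,"dz": 0,"yaw": 0},
  {"jaw": 0.015,"dx": 0,"dy": 0,"dz": 0,"yaw": 0},
])

```text
t: 19.82
tool_pos: [0.543, -0.273, 0.0988]
orientation: [3.14, 0.0, 0.005]
force: [0.8, 0.8, -4.3]
opening: 0.0261
gripper_force: 60.0
```

Emit:
carry_out([
  {"jaw": 0.015,"dx": 0,"dy": 0,"dz": 0.012,"yaw": 0},
  {"jaw": 0.015,"dx": 0,"dy": 0,"dz": 0.006,"yaw": 0},
  {"jaw": 0.015,"dx": 0,"dy": 0,"dz": 0.002,"yaw": 0},
  {"jaw": 0.015,"dx": 0,"dy": 0,"dz": 0.001,"yaw": 0},
  {"jaw": 0.015,"dx": 0,"dy": 0,"dz": 0,"yaw": 0},
  {"jaw": 0.015,"dx": 0,"dy": 0,"dz": 0,"yaw": 0},
])

```text
t: 20.58
tool_pos: [0.5422, -0.2725, 0.0764]
orientation: [3.141, -0.0, 0.002]
force: [-1.6, 1.4, 6.4]
opening: 0.0259
gripper_force: 60.0
```

Emit:
carry_out([
  {"jaw": 0.015,"dx": 0,"dy": 0,"dz": 0.001,"yaw": 0},
  {"jaw": 0.015,"dx": 0,"dy": 0,"dz": 0.0005,"yaw": 0},
  {"jaw": 0.015,"dx": 0,"dy": 0,"dz": 0,"yaw": 0},
  {"jaw": 0.015,"dx": 0,"dy": 0,"dz": 0,"yaw": 0},
])

```text
t: 21.08
tool_pos: [0.543, -0.2728, 0.0764]
orientation: [3.14, -0.0, 0.005]
force: [-3.2, 3.8, 12.9]
opening: 0.026
gripper_force: 60.0
```

The foot is on the bench. Easing the load off, opening and rising straight up.

Emit:
carry_out([
  {"jaw": 0.015,"dx": 0,"dy": 0,"dz": -0.002,"yaw": 0},
  {"jaw": 0.015,"dx": 0,"dy": 0,"dz": 0,"yaw": 0},
  {"jaw": 0.015,"dx": 0,"dy": 0,"dz": 0,"yaw": 0},
  {"jaw": 0.04,"dx": 0,"dy": 0,"dz": 0,"yaw": 0},
  {"jaw": 0.08,"dx": 0,"dy": 0,"dz": 0,"yaw": 0},
  {"jaw": 0.08,"dx": 0,"dy": 0,"dz": 0,"yaw": 0},
  {"jaw": 0.08,"dx": 0,"dy": 0,"dz": 0,"yaw": 0},
  {"jaw": 0.08,"dx": 0,"dy": 0,"dz": 0,"yaw": 0},
], grip_force=10)

```text
t: 22.08
tool_pos: [0.5416, -0.2723, 0.076]
orientation: [-3.142, 0.0, 0.0]
force: [-0.1, -0.6, -0.0]
opening: 0.0732
gripper_force: 0.0
```

Emit:
carry_out([
  {"jaw": 0.08,"dx": 0,"dy": 0,"dz": -0.03,"yaw": 0},
  {"jaw": 0.08,"dx": 0,"dy": 0,"dz": -0.05,"yaw": 0},
  {"jaw": 0.08,"dx": 0,"dy": 0,"dz": -0.05,"yaw": 0},
  {"jaw": 0.08,"dx": -0.03,"dy": 0,"dz": -0.03,"yaw": 0},
  {"jaw": 0.08,"dx": -0.03,"dy": 0,"dz": 0,"yaw": 0},
  {"jaw": 0.08,"dx": 0,"dy": 0,"dz": 0,"yaw": 0},
  {"jaw": 0.08,"dx": 0,"dy": 0,"dz": 0,"yaw": 0},
  {"jaw": 0.08,"dx": 0,"dy": 0,"dz": 0,"yaw": 0},
])

```text
t: 23.08
tool_pos: [0.4821, -0.2721, 0.2355]
orientation: [-3.141, -0.0, 0.001]
force: [1.0, -0.2, -1.2]
opening: 0.0798
gripper_force: 0.0
```

```bash
python3 - <<'E'
from h import *
s=read_state(); print(s['t'],s['tool_pos'],s['opening'])
a=cv2.imread('pics/top0.png').astype(int); im,m=snap('top','top1.png'); b=im[:,:,::-1].astype(int)
# driver: compare with the starting picture; cap: dark blob in the housing
d=np.abs(a-b).sum(2)>60
print('driver diff px',d[165:210,435:485].sum(), 'bystanders', d[155:190,235:270].sum(),d[190:225,145:190].sum(),d[85:150,325:352].sum(),d[102:140,428:468].sum())
g=b[185:228,322:368].max(2)<50; v,u=np.nonzero(g); print('cap blob',u.mean()+322,v.mean()+185,len(u),proj(m,[.5108,.001,.06]),proj(m,[.5108,.001,.0684]))
w,mw=snap('wrist','w7.png'); 
for z,r in ((.134,.014),(.012,.024)): print(proj(mw,[.5425,-.2725,z]))
for (x0,x1) in ((250,390),):
    print([''.join('#' if p>180 else '+' if p>110 else '.' for p in w[r,280:360].max(1)) for r in range(95,165,6)])
E
```

```text
23.075 [ 0.48208046 -0.27212165  0.23552502] 0.07979423393246673
driver diff px 1220 bystanders 0 0 0 67
cap blob 346.0940170940171 203.82905982905982 351 (np.float64(345.81058027904584), np.float64(203.44565293491195)) (np.float64(346.1318604566495), np.float64(202.9383249359778))
(np.float64(315.0325653356148), np.float64(132.412045776953))
(np.float64(315.1411096438311), np.float64(125.42185483572585))
['................................................................................', '................................................................................', '++++++++++++....................................................................', '......................++++++++++++++++++++#+++++................................', '++++++++++++++...++++++++++++++++++++++++++++++++++++..........++++++.......+...', '++++++++++++++..+++++++.++++++++++++##########++++++++++++++++++++++++++++++++++', '+++++++++++++++####++++++++++++++++###############++++++++++++++++++++++++++++++', '++++++++++++++++++.++++++++++++#####################.+++++++++++++++++++++++++++', '+++++++++++++++++##+++++++++++++++++++++++++++++++++.+++++++++++++++++++++++++++', '++++++++++++++++++++++.+++++++++++++++++++++++++++++++++++++++++++++++++++++++++', '++++++++++++++++++++++++++++++++++#+++++++++++++++++++++++++++++++++++++++++++++', '++++++++++++++++++++++++++++++++++++++++++++++++++++++++++++++++++++++++++++++++']
```

The driver stands upright where it was, and the cap and bystanders are in place. Handing in.

```bash
python3 -c "
from plant import close_job; print(close_job())"
```

```text
the job is handed in; nothing more can be done
None
```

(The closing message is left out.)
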